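# Set the ignition coil's air gap with a flat gauge

### The job

Take the yellow-handled flat gauge out of its blue holder and slide its blade down into the gap between the flywheel's magnet and the ignition coil, centred on the magnet, until its yellow shoulder sits fully home on the rim, and only then push the coil in by its red back plate until the blade is snug between coil and magnet. Leave the gauge standing there, and do not disturb the other parts on the bench.

Things in the scene. Friction and masses are not known exactly. Their poses are not given: they have to be found in the camera images.
- gauge: Flat gauge, 65 g, upright in the holder at first. Origin: centre of the underside of its yellow shoulder plate (30 x, 28 y, 5 mm thick); z points from blade to handle. Steel blade 4 mm thick (x), 22 wide (y), to z = -56, last 6 mm thinned to 2.5. Yellow handle 16 (x) by 26 (y), z = 5 to 45. Either face may look at the coil.
- holder: Fixed blue block 60 by 60 by 62 mm high with one upright slot (8 mm along its x, 26 mm along its y) through its middle, in which the gauge's blade hangs. Origin: centre of its underside.
- flywheel: Fixed aluminium flywheel, 138 mm across, 36 thick, its axis leaning 30 degrees from vertical towards the robot. Origin: centre of its top face; z out of that face; x, sloping up and away from the robot, points to magnet and coil. Hub nut 13 mm high. Dark steel magnet in the rim, 36 wide (y), flat outer face at x = 70 mm, from the top face down 36 mm.
- magnet_top (a point): Middle of the top edge of the magnet's flat outer face, where the gap begins; axes as the flywheel's. The gap runs from here along +x to the coil; it is 36 mm deep along -z and open below. With the gauge home its origin is level with this point (z = 0) and its blade lies just beyond it in x.
- coil (a joint): Travel (m) of the ignition coil on its rail towards the magnet, along the flywheel's -x. The gap is 12 mm minus this value: 9 to 12 mm at the start; 0.008 means the coil presses the 4 mm blade on the magnet. About 4 N of friction: it stays where it is left.
- coil_back (a point): Centre of the coil's red back plate (44 mm along y, 36 along z), on the outer face that looks away from the flywheel; axes as the flywheel's. The coil is 50 mm long from its flat steel pole face (44 wide) to this face, its top level with the flywheel's top face. Its rail runs 42 mm below this point, ending about 10 mm beyond it.
- filter_cover: Bystander: red plastic air filter cover with a steel spring clip, 110 by 140 by 41 mm. Origin: centre of its underside.
- boot: Bystander: black rubber spark plug boot, 55 by 20 by 36 mm. Origin on its underside.
- gasket: Bystander: copper-coloured ring gasket, 90 mm across, 4 mm thick. Origin: centre of its underside.
- drain_plug: Bystander: brass drain plug, 24 mm across, 26 mm high. Origin: centre of its underside.

How it is judged (in metres and radians):
On the way:
1. the gauge is down in the gap to its shoulder while the coil still stands back (gap over 7 mm) (z of gauge in the frame of magnet_top between -0.004 and 0.004 m and x of gauge in the frame of magnet_top between 0 and 0.012 m and y of gauge in the frame of magnet_top between -0.01 and 0.01 m and value of joint coil below 0.005 m), for 0.2 s.
At the end, for the whole second after the job is handed in: Gauge at rest in the gap: shoulder within 3 mm of the flywheel's top face, blade centred on the magnet within 10 mm and against it, in line with the flywheel's axis within 7 degrees and flat to the magnet within 8 degrees; coil pushed in, gap under 5.3 mm (joint over 0.0067) (z of gauge in the frame of magnet_top between -0.003 and 0.003 m and x of gauge in the frame of magnet_top between 0 and 0.006 m and y of gauge in the frame of magnet_top between -0.01 and 0.01 m and angle between the z axis of gauge and the z axis of flywheel, either way round below 0.12 rad and angle between the x axis of gauge and the x axis of flywheel, either way round below 0.15 rad and value of joint coil above 0.0067 m and linear speed of gauge below 0.02 m/s); the robot touches nothing.
It fails at once if a bystander (filter cover, boot, gasket or drain plug) is moved by more than 20 mm (distance of any of filter_cover, boot, gasket, drain_plug from where it was at the start of the episode above 0.02 m).
It also fails if it takes over 48 s, if anything falls off the work surface, if the arm or the gripper's body presses on something with over 40 N, if the wrist force passes 120 N, or if a joint passes its speed limit or range.

### The arm

A 7-joint arm with a two-finger parallel gripper is mounted at the origin on the work surface. World frame = base frame: x ahead of the robot, y to its left, z up, the work surface at z = 0. Lengths are in mm, angles in rad, forces in N, time in s.
With the tool pointing down it reaches from about 350 to 900 mm from the base axis. Payload 7.2 kg.
Tool frame: the origin (TCP) lies on the front face of the gripper's body, between the roots of the fingers; the fingertips stand 73 mm ahead of it and the grasp point (between the pads) lies 54 mm ahead of it; z points along the fingers, y is the line along which they close (so a half turn about z gives the same grasp; the last joint's range is limited). The gripper opens to 85 mm and grips with 20 to 120 N. Pads are 22 mm wide; open, the fingers measure 114 mm over their backs; the gripper's body (76 mm by 85 mm) begins 54 mm behind the grasp point. The pads swing forward as they close: fully open they stand 13 mm farther back than shut.
Start: joints at [1.073, 0.411, -0.013, 1.596, 0.006, 1.134, -0.082], TCP at [260.419, -568.162, 303.897] pointing down, gripper open.
Joint ranges: [-2.95, 2.95], [-0.29, 1.99], [-1.47, 1.44], [0.14, 2.54], [-1.03, 4.17], [0.13, 1.85], [-2.86, 2.86]. Speed limits (rad/s): [2.39, 2.39, 3.01, 3.01, 3.14, 3.14, 3.14].

### API

Orientations are given as a rotation vector (axis times angle).
In Python, from workcell import env gives the robot as it stands.
- The arm moves only by the tool apply_moves, never from a script. Its argument "increments" is a list of rows, each a list of 3 entries, a list of its own where there are three numbers: the opening, from 0 (shut) to 1 (fully open), then the shift along the tool's x, y, z scaled (see below), then the turn about the tool's z scaled (see below). A call has 1 to 8 rows; each row is the pose to reach, as a shift and turn from the pose commanded when the call began, along the tool's axes at that moment; what a row does not reach only later rows make up. The controller multiplies each number of a shift by 200 mm and each number of a turn by 45 degrees. A row lasts 1/10 s, in which the tool goes at most 50 mm and 8.59 degrees, less where a joint would pass 70% of its speed; a pose out of reach is approached as far as the arm can. A call with a number of a shift or a turn outside -1 to 1 is refused whole. A call with a gripper value outside its range is refused whole. The fingers move at their own pace and stop on an object; "newtons" is the grip in N (left out, the last holds). Time passes only in rows, so rows that repeat a pose let the fingers close. It gives the time, the measured TCP pose, the force, the opening and the grip force at its end, in the units of the state.
- env.get_obs(): the state, without advancing time (a new reading comes with each control period).
- env.get_image(name): name is "scene" or "top"; returns a dict with "color" (420x560x3 uint8, blue, green, red), "vertical_fov" (degrees; the focal length in pixels is half the picture's height over the tangent of half this angle, whatever the lens; pixels are square), "cx", "cy" (the principal point, pixels), "xyz" and "rotation" of the camera in the world. Camera axes: x right, y down, z forward; pixel columns grow to the right and rows downward; lengths in mm; the calibration is good to about 2 mm. A picture is of the moment at which its call begins. There is no depth.
- env.job_done(): hands the job in; it is judged then, once.
The state is a dict: "clock": time; "qpos": joint angles; "qd": joint speeds; "effort": joint torques, N m; "ee_pos": TCP position; "tool_rot": TCP orientation; "wrist_force": force on the tool from outside, world axes, zero at the start; "wrist_torque": the same for the moment, N m; "gripper_width": finger opening in mm; "finger_force": force on a finger pad.
Only numpy, scipy, OpenCV 4.12 (cv2) and the standard library are available. Lean on these libraries where they do the work, as an engineer would, in place of code of your own. Each camera call takes 0.05 s, during which the arm holds its last target. There are 200 camera calls.

## Working session

There is one attempt and no reset: what is moved stays moved. The work goes in short steps, Python scripts to look and compute and a tool call to move; the robot and the scene stay as the last step left them, time stands still between calls to the robot, and variables do not carry over. Pictures are saved under pics/ and viewed, at most 10 in all, crops included, and the job is handed in when it is done.

Besides the shell and the picture viewer there is one more tool, called after ">>>" as a command line: name --argument value ..., lists and objects as JSON in quotes. apply_moves: Moves the arm, as the interface text tells. Its arguments: {"type":"object","properties":{"increments":{"type":"array"},"newtons":{"type":"number"}},"required":["increments"]}

```bash
mkdir -p pics; ls; python3 - <<'E'
from workcell import env
import cv2,json
o=env.get_obs();print({k:o[k] for k in("clock","ee_pos","tool_rot","qpos","gripper_width")})
for n in("scene","top"):
    i=env.get_image(n);cv2.imwrite(f"pics/{n}0.png",i["color"]);print(n,{k:i[k] for k in i if k!="color"})
E
```

```text
pics
{'clock': 0.0, 'ee_pos': array([ 260.26310385, -567.84112719,  303.07407008]), 'tool_rot': array([-3.06787637e+00, -6.69652972e-01,  6.52966945e-04]), 'qpos': array([ 1.07278727,  0.41188676, -0.01271126,  1.59701248,  0.00557964,
        1.13426702, -0.08220788]), 'gripper_width': 85.37953544336159}
scene {'vertical_fov': 48.51902644848022, 'cx': 284.5733883083796, 'cy': 213.24008690883466, 'xyz': array([1235.89551624,  281.71358083,  815.68216137]), 'rotation': array([-1.51102755, -2.03331584,  0.83076142])}
top {'vertical_fov': 48.33290622225898, 'cx': 277.75387299952536, 'cy': 211.4424203894045, 'xyz': array([ 473.312834  ,  117.75854945, 1055.09277949]), 'rotation': array([-2.16674196,  2.16238122, -0.14667492])}
```

View pics/scene0.png

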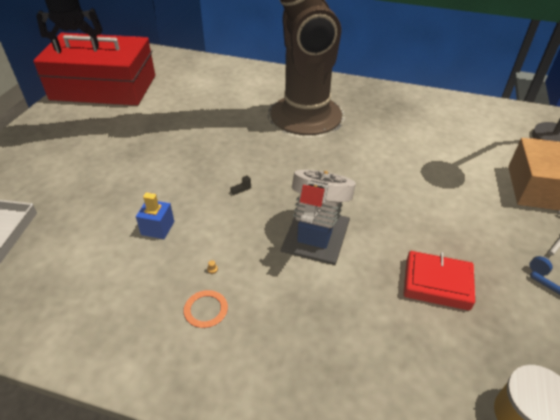

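View pics/top0.png

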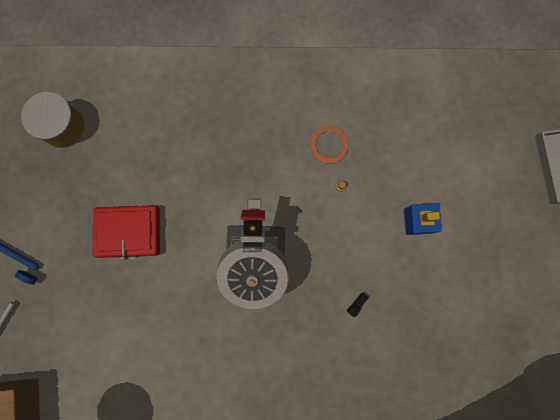

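The scene view shows the holder and gauge at about (153,215), the flywheel and coil at (320,210), and the red plate at (312,195). In the top view the holder is at (423,218), the flywheel at (252,275) and the red plate at (253,215). The other parts are well clear of these. Next I'll zoom in.

```bash
python3 - <<'E'
import cv2,numpy as np
s=cv2.imread("pics/scene0.png");t=cv2.imread("pics/top0.png")
def c(i,x,y,w,h,W,H):return cv2.resize(i[y:y+h,x:x+w],(W,H),interpolation=cv2.INTER_CUBIC)
a=c(t,212,190,80,120,400,600)
b=c(s,285,160,75,105,400,560)
b=cv2.copyMakeBorder(b,0,40,0,0,cv2.BORDER_CONSTANT)
cv2.imwrite("pics/m1.png",np.hstack([a,b]))
a=c(t,395,193,60,50,400,333);b=c(s,130,185,50,55,400,440)
a=cv2.copyMakeBorder(a,0,107,0,0,cv2.BORDER_CONSTANT)
cv2.imwrite("pics/m2.png",np.hstack([a,b]))
E
```

```text
(no output)
```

View pics/m1.png

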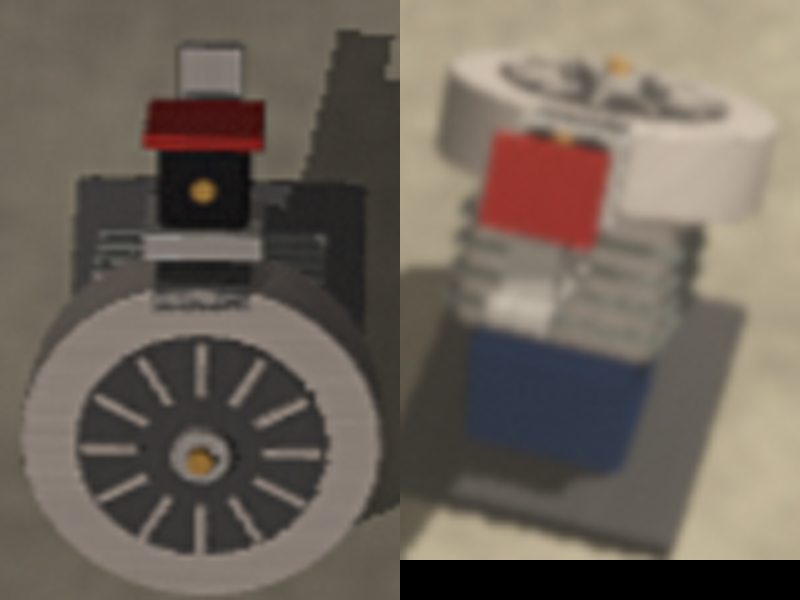

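View pics/m2.png

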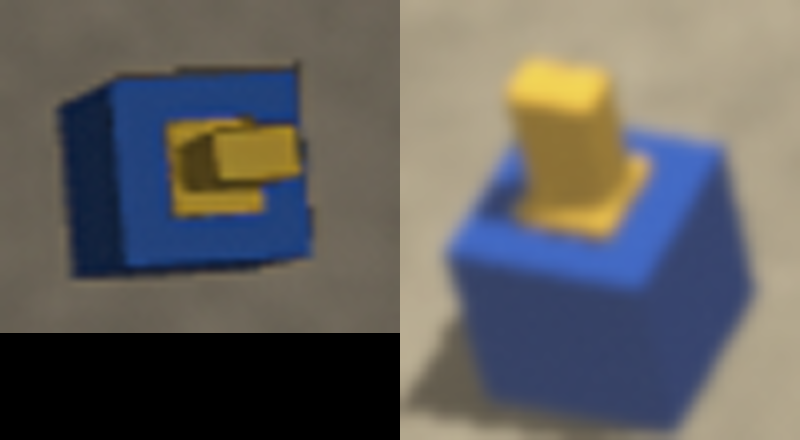

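The crops give clean corners. In the top view the red outer face has corners near crop (147,137), (265,137), (264,100) and (152,100). The scene view shows the full red quad. The hub bolt and the handle-top corners are visible in both views. I'll triangulate these points.

```bash
cat > h.py <<'E'
import numpy as np,cv2
from scipy.spatial.transform import Rotation as R
C={"scene":(48.51902644848022,284.5733883083796,213.24008690883466,[1235.89551624,281.71358083,815.68216137],[-1.51102755,-2.03331584,0.83076142]),
"top":(48.33290622225898,277.75387299952536,211.4424203894045,[473.312834,117.75854945,1055.09277949],[-2.16674196,2.16238122,-0.14667492])}
def K(n):
    v,cx,cy,_,_=C[n];f=210/np.tan(np.radians(v/2));return np.array([[f,0,cx],[0,f,cy],[0,0,1]])
def ray(n,p):
    d=R.from_rotvec(C[n][4]).apply(np.linalg.solve(K(n),[p[0],p[1],1]));return np.array(C[n][3]),d/np.linalg.norm(d)
def onz(n,p,z):
    o,d=ray(n,p);return o+d*(z-o[2])/d[2]
def tri(ps,pt):
    A=np.zeros((3,3));b=np.zeros(3);L=[]
    for n,p in(("scene",ps),("top",pt)):
        o,d=ray(n,p);M=np.eye(3)-np.outer(d,d);A+=M;b+=M@o;L.append((M,o))
    x=np.linalg.solve(A,b);return x,sum(np.linalg.norm(M@(x-o)) for M,o in L)
def proj(n,X):
    r=R.from_rotvec(C[n][4]).inv().apply(np.asarray(X,float)-C[n][3]);q=K(n)@r;return q[:2]/q[2]
def uncrop(p,x0,y0,s):return [(p[0]+.5)/s-.5+x0,(p[1]+.5)/s-.5+y0]
E
python3 - <<'E'
from h import *
np.set_printoptions(precision=1,suppress=True)
T=lambda p:uncrop(p,212,190,5);S=lambda p:uncrop(p,285,160,16/3)
print("check z0: scene gauge col",onz("top",T((200,460)),300))
pl={"tl(-y top)":((97,133),(265,137)),"tr":((212,150),(147,137)),"br":((194,248),(152,100)),"bl":((80,222),(264,100)),"hub":((218,65),(200,460))}
P={}
for k,(s,t) in pl.items():
    P[k],e=tri(S(s),T(t));print(k,P[k],e)
cb=(P["tl(-y top)"]+P["tr"]+P["br"]+P["bl"])/4;print("coilback",cb,cb-P["hub"])
T2=lambda p:uncrop(p,395,193,20/3);S2=lambda p:uncrop(p,130,185,8)
G=[]
for s,t in (((128,58),(298,125)),((210,65),(218,130)),((200,112),(217,182)),((110,98),(302,175))):
    x,e=tri(S2(s),T2(t));print(x,e);G.append(onz("top",T2(t),107))
G=np.array(G);print("handle top @107",G,G.mean(0))
Gs=np.array([onz("scene",S2(s),107) for s in((128,58),(210,65),(200,112),(110,98))]);print(Gs.mean(0))
# holder top corners top view
H=np.array([onz("top",T2(p),62) for p in((112,78),(298,68),(312,255),(125,268))]);print("holder",H.mean(0),H)
H=np.array([onz("top",T2(p),62) for p in((167,122),(174,214),(264,212))]);print("shoulder",H)
#flywheel rim
for p in((22,442),(380,442),(200,595),(204,262),(204,290),(204,307)):print(p,onz("top",T(p),200),onz("top",T(p),250))
E
```

```text
check z0: scene gauge col [453.1 149.4 300. ]
tl(-y top) [566.3 131.  213.4] 1.1311336824658809
tr [565.9 173.7 216. ] 1.5504960038298599
br [583.5 173.8 183. ] 0.9600456670882427
bl [583.7 131.1 184.1] 0.3561584636724677
hub [449.4 155.  158.7] 0.5806902452662204
coilback [574.8 152.4 199.1] [125.4  -2.6  40.4]
[ 588.6 -219.5  119.1] 4.221393659605889
[ 586.9 -194.6  121.6] 3.508784893129654
[ 575.3 -207.2   89.2] 1.7430307102529088
[ 577.6 -234.1   89.2] 1.949163282910067
handle top @107 [[ 590.8 -226.   107. ]
 [ 589.2 -201.3  107. ]
 [ 573.2 -200.3  107. ]
 [ 575.4 -226.6  107. ]] [ 582.2 -213.6  107. ]
[ 584.  -211.8  107. ]
holder [ 582.8 -213.9   62. ] [[ 611.5 -182.7   62. ]
 [ 615.  -243.1   62. ]
 [ 554.4 -245.1   62. ]
 [ 550.1 -184.8   62. ]]
shoulder [[ 597.3 -200.    62. ]
 [ 567.5 -201.2   62. ]
 [ 568.2 -230.2   62. ]]
(22, 442) [456.8 217.9 200. ] [457.8 212.  250. ]
(380, 442) [456.9  88.5 200. ] [457.9  90.2 250. ]
(200, 595) [402.5 153.2 200. ] [406.7 151.1 250. ]
(204, 262) [521.9 152.7 200. ] [519.1 150.6 250. ]
(204, 290) [511.7 152.6 200. ] [509.5 150.6 250. ]
(204, 307) [505.6 152.5 200. ] [503.7 150.5 250. ]
```

>>> apply_moves --increments '[[1,[0.25,-0.11,0],0.15],[1,[0.5,-0.22,0],0.3],[1,[0.75,-0.33,0],0.4],[1,[1,-0.44,0],0.464],[1,[1,-0.44,0],0.464],[1,[1,-0.44,0],0.464]]' --newtons 20

```text
clock: 0.7
ee_pos: [408.5, -401.3, 303.6]
tool_rot: [-3.138, -0.113, -0.001]
wrist_force: [-0.2, 0.3, -0.1]
gripper_width: 85.5
finger_force: 0.0
```

```bash
cat >> h.py <<'E'
def go(x,y,z,yaw=None):
    """numbers for a shift from the present pose to a world TCP position; yaw (deg) of tool x"""
    from workcell import env
    o=env.get_obs();M=R.from_rotvec(o["tool_rot"]).as_matrix();yw=np.degrees(np.arctan2(M[1,0],M[0,0]))
    print("t",round(o["clock"],2),"ee",o["ee_pos"].round(1),"yaw",yw.round(1),"z",M[:,2].round(3),"w",round(o["gripper_width"],1),"F",np.round(o["wrist_force"],1),"ff",np.round(o["finger_force"],1))
    print("shift",((M.T@(np.array([x,y,z])-o["ee_pos"]))/200).round(3),"turn",None if yaw is None else round((yw-yaw)/45,3))
E
python3 -c "
from h import *
go(582.8,-213.2,300,3.7)"
```

```text
t 0.7 ee [ 408.5 -401.3  303.6] yaw 4.1 z [ 0.001  0.002 -1.   ] w 85.5 F [-0.2  0.3 -0.1] ff 0.0
shift [ 0.937 -0.875  0.02 ] turn 0.009
```

>>> apply_moves --increments '[[1,[0.2,-0.18,0],0],[1,[0.38,-0.35,0],0.01],[1,[0.56,-0.53,0],0.01],[1,[0.75,-0.7,0],0.01],[1,[0.937,-0.875,0.02],0.01],[1,[0.937,-0.875,0.02],0.01],[1,[0.937,-0.875,0.02],0.01],[1,[0.937,-0.875,0.02],0.01]]'

```text
clock: 1.5
ee_pos: [579.9, -220.2, 299.5]
tool_rot: [3.139, 0.087, -0.002]
wrist_force: [-0.8, -0.3, 0.1]
gripper_width: 85.5
finger_force: 0.0
```

```bash
python3 -c "
from h import *
go(582.8,-213.2,147,3.7)"
```

```text
t 1.5 ee [ 579.9 -220.2  299.5] yaw 3.2 z [-0.001 -0.001 -1.   ] w 85.5 F [-0.8 -0.3  0.1] ff 0.0
shift [ 0.017 -0.035  0.762] turn -0.012
```

>>> apply_moves --increments '[[1,[0.017,-0.035,0.2],-0.01],[1,[0.017,-0.035,0.35],-0.01],[1,[0.017,-0.035,0.4],-0.01],[1,[0.017,-0.035,0.4],-0.01],[1,[0.017,-0.035,0.4],-0.01]]'

```text
clock: 2.0
ee_pos: [584.2, -212.3, 221.3]
tool_rot: [3.139, 0.1, 0.002]
wrist_force: [0.5, 0.2, 0.1]
gripper_width: 85.3
finger_force: 0.0
```

```bash
python3 -c "
from h import *
go(582.8,-213.2,147,3.7)"
```

```text
t 2.0 ee [ 584.2 -212.3  221.3] yaw 3.6 z [ 0.001 -0.001 -1.   ] w 85.3 F [0.5 0.2 0.1] ff 0.0
shift [-0.008  0.004  0.371] turn -0.001
```

>>> apply_moves --increments '[[1,[-0.005,0.002,0.2],0],[1,[-0.005,0.002,0.371],0],[1,[-0.005,0.002,0.371],0],[0.15,[-0.005,0.002,0.371],0],[0.15,[-0.005,0.002,0.371],0],[0.15,[-0.005,0.002,0.371],0],[0.15,[-0.005,0.002,0.371],0],[0.15,[-0.005,0.002,0.371],0]]' --newtons 30

```text
clock: 2.8
ee_pos: [584.0, -212.7, 147.5]
tool_rot: [3.137, 0.101, 0.005]
wrist_force: [-0.7, -3.5, 5.7]
gripper_width: 25.7
finger_force: 35.0
```

```bash
python3 - <<'E'
from h import *
go(582.8,-213.2,147,3.7)
E
```

```text
t 2.8 ee [ 584.  -212.7  147.5] yaw 3.7 z [ 0.003 -0.002 -1.   ] w 25.7 F [-0.7 -3.5  5.7] ff 35.0
shift [-0.006  0.002  0.002] turn -0.0
```

The gauge is gripped. I'll lift until only the tip is left in the slot, then swing the handle towards the robot so the gauge pivots about 30° between the pads.

>>> apply_moves --increments '[[0.15,[0,0,-0.12],0],[0.15,[0,0,-0.245],0],[0.15,[0,0,-0.245],0],[0.15,[-0.035,0,-0.243],0],[0.15,[-0.07,0,-0.238],0],[0.15,[-0.11,0,-0.23],0],[0.15,[-0.145,0,-0.218],0],[0.15,[-0.145,0,-0.218],0]]' --newtons 20

```text
clock: 3.6
ee_pos: [554.2, -214.3, 189.4]
tool_rot: [3.138, 0.101, 0.003]
wrist_force: [2.3, -4.9, 2.8]
gripper_width: 25.2
finger_force: 35.3
```

```bash
python3 - <<'E'
from h import *
from workcell import env
go(584-43,-213.2-2.8,147.5+36.3,3.7)
s=env.get_image("scene")["color"];t=env.get_image("top")["color"]
c=lambda i,x,y:cv2.resize(i[y:y+90,x:x+80],(400,450),interpolation=cv2.INTER_CUBIC)
cv2.imwrite("pics/p1.png",np.hstack([c(t,385,180),c(s,110,150)]))
E
```

```text
t 3.6 ee [ 554.2 -214.3  189.4] yaw 3.7 z [ 0.002 -0.002 -1.   ] w 25.2 F [ 2.3 -4.9  2.8] ff 35.3
shift [-0.067  0.004  0.028] turn -0.0
```

View pics/p1.png

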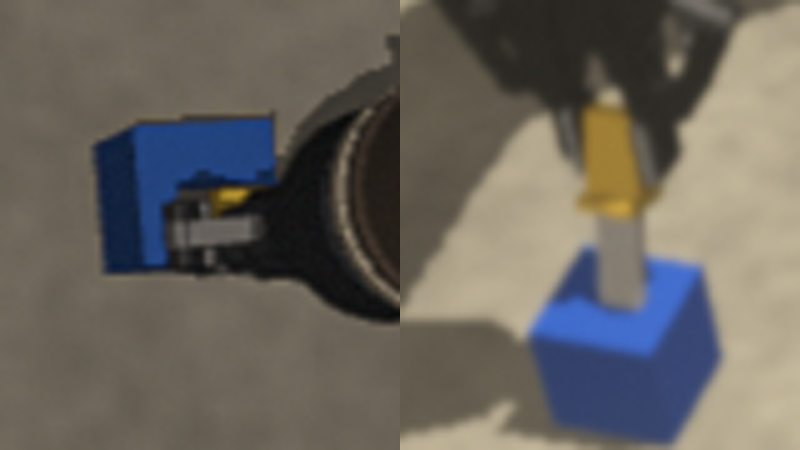

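The gauge is pivoting as planned: the tip is still in the slot near scene crop (625,305), and the handle has shifted and leaned with low force. I'll finish the swing and then lift straight up.

>>> apply_moves --increments '[[0.15,[-0.035,0,0.012],0],[0.15,[-0.07,0,0.03],0],[0.15,[-0.075,0,0.033],0],[0.15,[-0.075,0,0.033],0],[0.15,[-0.075,0,-0.2],0],[0.15,[-0.075,0,-0.4],0],[0.15,[-0.075,0,-0.6],0],[0.15,[-0.075,0,-0.6],0]]' --newtons 20

```text
clock: 4.5
ee_pos: [540.8, -213.8, 313.9]
tool_rot: [3.138, 0.104, 0.01]
wrist_force: [0.5, 0.8, -1.1]
gripper_width: 25.7
finger_force: 35.2
```

```bash
python3 - <<'E'
from h import *
from workcell import env
go(500,153.2,330,-0.7)
s=env.get_image("scene")["color"];t=env.get_image("top")["color"]
c=lambda i,x,y:cv2.resize(i[y:y+110,x:x+80],(400,550),interpolation=cv2.INTER_CUBIC)
cv2.imwrite("pics/p2.png",np.hstack([c(t,385,180),c(s,100,80)]))
E
```

```text
t 4.5 ee [ 540.8 -213.8  313.9] yaw 3.8 z [ 0.006 -0.001 -1.   ] w 25.7 F [ 0.5  0.8 -1.1] ff 35.2
shift [-0.082 -1.844 -0.084] turn 0.1
```

View pics/p2.png

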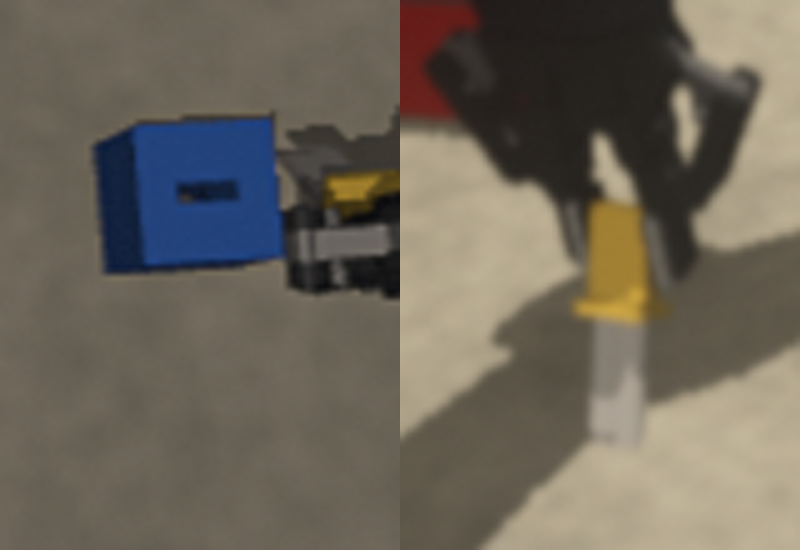

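```bash
cat >> h.py <<'E'
def onplane(n,p,c,nv):
    o,d=ray(n,p);return o+d*(np.dot(np.asarray(c)-o,nv)/np.dot(d,nv))
E
python3 - <<'E'
from h import *
ee=np.array([540.8,-213.8,313.9]);a=np.radians(3.8);nv=np.array([-np.sin(a),np.cos(a),0])
P=[onplane("scene",uncrop(p,100,80,5),ee,nv) for p in((215,443),(218,321),(218,318),(214,203))]
for p in P:print((p-ee).round(1))
d=P[1]-P[0];print(np.degrees(np.arctan2(-d[0],d[2])))
d=P[3]-P[0];print(np.degrees(np.arctan2(-d[0],d[2])))
E
```

```text
[  45.7    3.  -127.9]
[ 21.6   1.4 -82.1]
[ 21.    1.4 -81. ]
[  4.    0.3 -35.9]
27.76312198171572
24.377058884022034
```

The tilt comes out at about 28° from both the blade and the handle top. Next I move to staging above the gap.

>>> apply_moves --increments '[[0.15,[-0.1,-0.2,-0.2],0.02],[0.15,[-0.2,-0.4,-0.2],0.05],[0.15,[-0.3,-0.6,-0.2],0.1],[0.15,[-0.4,-0.8,-0.2],0.1],[0.15,[-0.4,-1.0,-0.2],0.1],[0.15,[-0.4,-1.0,-0.2],0.1]]'

```text
clock: 5.2
ee_pos: [444.5, -14.3, 347.6]
tool_rot: [-3.14, 0.008, 0.006]
wrist_force: [-1.0, 0.7, -1.0]
gripper_width: 25.6
finger_force: 35.2
```

```bash
python3 - <<'E'
from h import *
go(455,153.4,350,-0.7)
E
```

```text
t 5.2 ee [444.5 -14.3 347.6] yaw -0.3 z [-0.004  0.002 -1.   ] w 25.6 F [-1.   0.7 -1. ] ff 35.2
shift [ 0.048 -0.839 -0.01 ] turn 0.009
```

>>> apply_moves --increments '[[0.15,[0,-0.2,-0.01],0],[0.15,[0,-0.4,-0.01],0],[0.15,[0.02,-0.6,-0.01],0],[0.15,[0.048,-0.75,-0.01],0],[0.15,[0.048,-0.835,-0.01],0],[0.15,[0.048,-0.835,-0.01],0],[0.15,[0.048,-0.835,-0.01],0],[0.15,[0.048,-0.835,-0.01],0]]'

```text
clock: 6.0
ee_pos: [458.0, 145.5, 350.3]
tool_rot: [3.14, -0.023, -0.003]
wrist_force: [-0.0, -0.9, -0.6]
gripper_width: 25.5
finger_force: 35.2
```

```bash
python3 - <<'E'
from h import *
from workcell import env
go(462.5,153.4,337.4,-0.7)
s=env.get_image("scene")["color"];t=env.get_image("top")["color"]
c=lambda i,x,y:cv2.resize(i[y:y+120,x:x+80],(400,600),interpolation=cv2.INTER_CUBIC)
cv2.imwrite("pics/p3.png",np.hstack([c(t,212,180),c(s,280,110)]))
E
```

```text
t 6.0 ee [458.  145.5 350.3] yaw -0.8 z [-0.002 -0.001 -1.   ] w 25.5 F [-0.  -0.9 -0.6] ff 35.2
shift [ 0.022 -0.04   0.065] turn -0.003
```

View pics/p3.png

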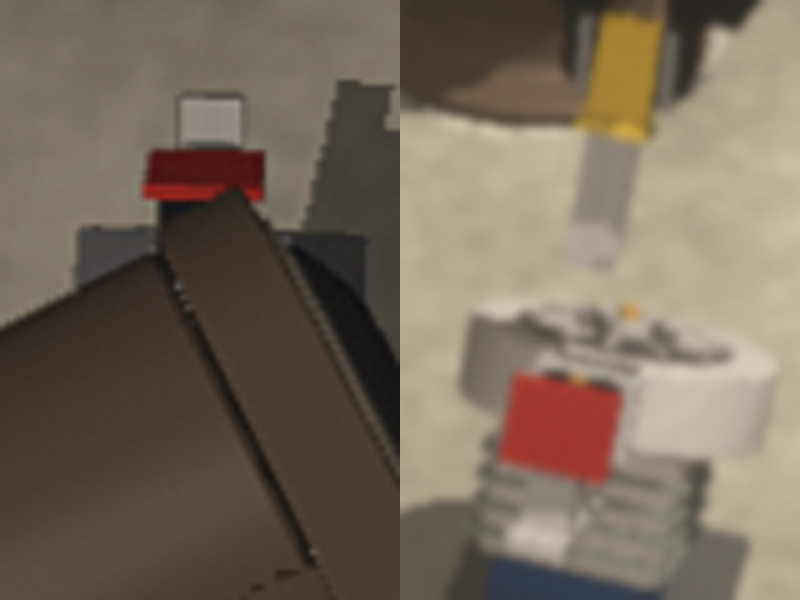

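```bash
python3 - <<'E'
from h import *
ee=np.array([458,145.5,350.3]);a=np.radians(-.8);nv=np.array([-np.sin(a),np.cos(a),0])
P=[onplane("scene",uncrop(p,280,110,5),ee,nv) for p in((194,269),(210,139),(233,14))]
for p in P:print((p-ee).round(1))
for q in P[1:]:
    d=q-P[0];print(np.degrees(np.arctan2(-d[0],d[2])))
# scene-only estimate of plate centre given y plane 152.4
S=lambda p:uncrop(p,285,160,16/3)
print(onplane("scene",S((146,188)),[0,152.4,0],[0,1,0]))
E
```

```text
[  33.    -0.5 -138.6]
[ 22.9  -0.3 -80.4]
[ -1.7   0.  -37.6]
9.76350184979232
18.94296612089734
[571.68189785 152.4        196.54648526]
```

```bash
python3 - <<'E'
from h import *
ee=np.array([458,145.5,350.3])
inv=lambda p:((p-np.array([280,110])+.5)*5-.5).round(1)
for dx,dz in((44,-129),(43,-131),(46,-129)):print(dx,dz,inv(proj("scene",ee+[dx,-.6,dz])),"meas 194 269")
for k,X in dict(plate=[574.8,152.4,199.1],gap=[518.5,153.4,186.7],mag=[515,153.5,184.7],hub=[449.4,155,158.7]).items():print(k,inv(proj("scene",X)))
for p in((194,269),):print(onplane("scene",uncrop(p,280,110,5),[ee[0]+44,0,0],[1,0,0])-ee)
E
```

```text
44 -129 [188.9 266.6] meas 194 269
43 -131 [189.2 269. ] meas 194 269
46 -129 [187.8 269.6] meas 194 269
plate [160.3 426.6]
gap [194.1 360.7]
mag [196.  359.1]
hub [230.  310.9]
[  44.            1.56445099 -129.69890103]
```

>>> apply_moves --increments '[[0.15,[0.025,-0.04,0.06],0],[0.15,[0.025,-0.04,0.06],0],[0.15,[0.045,-0.04,0.095],0],[0.15,[0.066,-0.04,0.134],0],[0.15,[0.066,-0.04,0.134],0],[0.15,[0.066,-0.04,0.134],0]]'

```text
clock: 6.7
ee_pos: [471.4, 154.8, 324.1]
tool_rot: [3.141, -0.021, -0.001]
wrist_force: [0.8, -0.3, 0.4]
gripper_width: 25.4
finger_force: 35.1
```

```bash
python3 - <<'E'
from h import *
from workcell import env
go(475.5,153.4,316.8,-0.7)
s=env.get_image("scene")["color"]
cv2.imwrite("pics/p4.png",cv2.resize(s[120:220,280:370],(720,800)[::1],interpolation=cv2.INTER_CUBIC)[:600])
E
```

```text
t 6.7 ee [471.4 154.8 324.1] yaw -0.8 z [-0.001 -0.    -1.   ] w 25.4 F [ 0.8 -0.3  0.4] ff 35.1
shift [0.02  0.007 0.037] turn -0.001
```

View pics/p4.png

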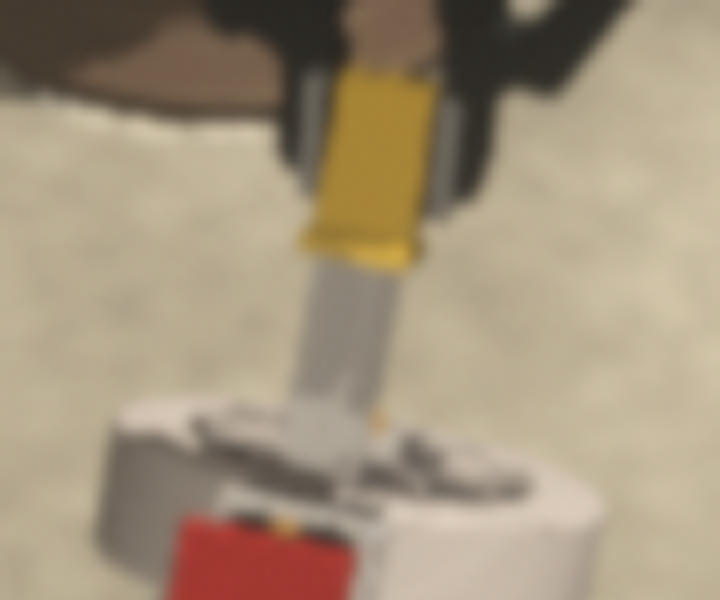

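The picture shows the blade tip at (322,485), just behind and above the pole strip at (302,500). That is nicely lined up, so I'll go in while watching the force.

>>> apply_moves --increments '[[0.15,[0.01,0.007,0.017],0],[0.15,[0.02,0.007,0.035],0],[0.15,[0.03,0.007,0.052],0],[0.15,[0.04,0.007,0.07],0],[0.15,[0.04,0.007,0.07],0],[0.15,[0.04,0.007,0.07],0]]'

```text
clock: 7.35
ee_pos: [479.4, 153.4, 310.3]
tool_rot: [3.141, -0.021, -0.001]
wrist_force: [-0.5, 0.0, -0.9]
gripper_width: 25.4
finger_force: 35.1
```

>>> apply_moves --increments '[[0.15,[0.01,0,0.017],0],[0.15,[0.02,0,0.035],0],[0.15,[0.03,0,0.052],0],[0.15,[0.04,0,0.07],0],[0.15,[0.04,0,0.07],0],[0.15,[0.04,0,0.07],0]]'

```text
clock: 7.95
ee_pos: [487.4, 153.3, 296.3]
tool_rot: [3.141, -0.021, -0.001]
wrist_force: [-0.1, -0.2, -0.5]
gripper_width: 25.4
finger_force: 35.1
```

```bash
python3 - <<'E'
from h import *
from workcell import env
go(475.5,153.4,316.8,-0.7)
s=env.get_image("scene")["color"]
cv2.imwrite("pics/p5.png",cv2.resize(s[120:220,280:370],(720,800)[::1],interpolation=cv2.INTER_CUBIC)[:600])
E
```

```text
t 7.95 ee [487.4 153.3 296.3] yaw -0.8 z [-0. -0. -1.] w 25.4 F [-0.1 -0.2 -0.5] ff 35.1
shift [-0.06   0.    -0.102] turn -0.001
```

View pics/p5.png

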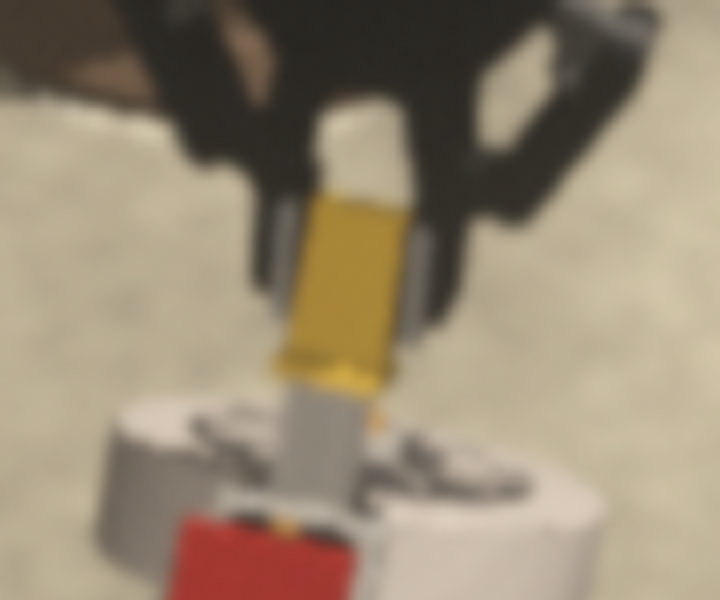

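The blade runs down behind the pole strip at (320,495), so it is inside the gap, and there is no contact force. I'll keep going.

>>> apply_moves --increments '[[0.15,[0.015,0.005,0.026],0],[0.15,[0.03,0.007,0.052],0],[0.15,[0.045,0.007,0.078],0],[0.15,[0.057,0.007,0.1],0],[0.15,[0.065,0.007,0.113],0],[0.15,[0.065,0.007,0.113],0],[0.15,[0.065,0.007,0.113],0]]'

```text
clock: 8.7
ee_pos: [500.4, 151.8, 273.9]
tool_rot: [-3.141, 0.021, 0.0]
wrist_force: [-0.1, 0.7, -0.1]
gripper_width: 25.8
finger_force: 35.1
```

>>> apply_moves --increments '[[0.15,[0.005,0,0.009],0],[0.15,[0.01,0,0.017],0],[0.15,[0.013,0,0.022],0],[0.15,[0.013,0,0.022],0],[0.15,[0.013,0,0.022],0]]'

```text
clock: 9.2
ee_pos: [503.0, 151.7, 269.5]
tool_rot: [3.141, -0.021, -0.0]
wrist_force: [-0.0, 0.6, -0.5]
gripper_width: 25.2
finger_force: 35.1
```

>>> apply_moves --increments '[[0.15,[0.003,0,0.004],0],[0.15,[0.005,0,0.009],0],[0.15,[0.005,0,0.009],0],[0.15,[0.005,0,0.009],0]]'

```text
clock: 9.6
ee_pos: [504.0, 151.8, 268.1]
tool_rot: [3.141, -0.021, 0.0]
wrist_force: [-3.3, -1.6, 6.1]
gripper_width: 25.2
finger_force: 35.8
```

Contact along the flywheel's axis, at the expected depth. I'll press slightly further to seat it.

>>> apply_moves --increments '[[0.15,[0.003,0,0.005],0],[0.15,[0.005,0,0.009],0],[0.15,[0.005,0,0.009],0],[0.15,[0.005,0,0.009],0]]'

```text
clock: 10.0
ee_pos: [504.1, 151.8, 267.9]
tool_rot: [3.141, -0.021, -0.001]
wrist_force: [-12.8, -3.9, 23.1]
gripper_width: 25.5
finger_force: 38.1
```

```bash
python3 - <<'E'
from h import *
from workcell import env
go(475.5,153.4,316.8,-0.7)
s=env.get_image("scene")["color"]
cv2.imwrite("pics/p6.png",cv2.resize(s[120:220,280:370],(720,800)[::1],interpolation=cv2.INTER_CUBIC)[:600])
E
```

```text
t 10.0 ee [504.1 151.8 267.9] yaw -0.8 z [-0.001 -0.001 -1.   ] w 25.5 F [-12.8  -3.9  23.1] ff 38.1
shift [-0.143 -0.006 -0.244] turn -0.001
```

View pics/p6.png

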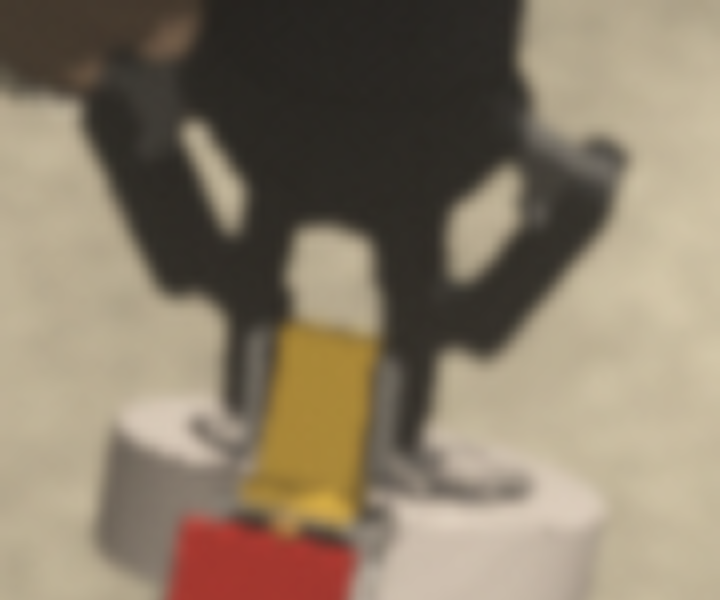

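The shoulder now sits on the rim, at (300,500) in the crop, with 26 N along the axis. I'll ease off, release, and retreat straight up.

>>> apply_moves --increments '[[0.15,[-0.005,0,-0.009],0],[0.15,[-0.005,0,-0.009],0],[0.5,[-0.005,0,-0.009],0],[1,[-0.005,0,-0.009],0],[1,[-0.005,0,-0.009],0],[1,[-0.005,0,-0.009],0],[1,[-0.005,0,-0.009],0],[1,[-0.005,0,-0.009],0]]'

```text
clock: 10.85
ee_pos: [504.0, 151.7, 267.6]
tool_rot: [3.141, -0.021, -0.0]
wrist_force: [0.1, 0.3, -0.0]
gripper_width: 85.7
finger_force: 0.0
```

>>> apply_moves --increments '[[1,[0,0,-0.15],0],[1,[0,0,-0.35],0],[1,[0,0,-0.5],0],[0,[0.15,0,-0.5],0],[0,[0.35,0,-0.5],0],[0,[0.55,0,-0.5],0],[0,[0.6,0,-0.5],0],[0,[0.6,0,-0.5],0]]'

```text
clock: 11.65
ee_pos: [624.8, 149.9, 366.4]
tool_rot: [-3.141, 0.022, 0.003]
wrist_force: [0.7, 0.1, -1.1]
gripper_width: 12.7
finger_force: 0.0
```

```bash
python3 - <<'E'
from h import *
from workcell import env
go(600,152.4,290,-0.7)
for n in("scene","top"):
    im=env.get_image(n)["color"];cv2.imwrite(f"pics/after_{n}.png",im)
    h=cv2.cvtColor(im,cv2.COLOR_BGR2HSV);m=cv2.inRange(h,(18,110,90),(33,255,255))
    k,_,st,ce=cv2.connectedComponentsWithStats(m)
    print(n,[(st[i].tolist(),ce[i].round(1).tolist()) for i in range(1,k) if st[i][4]>12])
e=np.array([1,0,0])
M=np.array([515,153.3,184.5]);c,s=np.cos(np.pi/6),np.sin(np.pi/6)
X=np.array([c,0,s]);Z=np.array([-s,0,c])
for n in("scene","top"):print(n,[proj(n,M+2*X+Z*z).round(1) for z in(5,45)])
E
```

```text
t 11.65 ee [624.8 149.9 366.4] yaw -0.8 z [-0.002  0.    -1.   ] w 12.7 F [ 0.7  0.1 -1.1] ff 0.0
shift [-0.123 -0.011  0.382] turn -0.002
scene [([311, 159, 18, 26, 272], [321.1, 172.4]), ([208, 261, 10, 13, 69], [212.9, 266.5]), ([496, 400, 28, 20, 295], [507.9, 412.5])]
top [([337, 181, 9, 10, 63], [341.5, 185.3]), ([244, 251, 7, 10, 40], [246.4, 256.8])]
scene [array([319. , 179.3]), array([322.4, 160.2])]
top [array([252.3, 246.5]), array([251.4, 256.9])]
```

The gauge stayed where predicted: the handle is at scene (321,172) and I expected about (321,170). Next I bring the closed fingertips behind the red plate.

>>> apply_moves --increments '[[0,[-0.06,-0.012,0.15],0],[0,[-0.109,-0.012,0.3],0],[0,[-0.109,-0.012,0.4],0],[0,[-0.109,-0.012,0.412],0],[0,[-0.109,-0.012,0.412],0],[0,[-0.109,-0.012,0.412],0]]'

```text
clock: 12.35
ee_pos: [602.6, 153.2, 287.1]
tool_rot: [-3.141, 0.02, -0.004]
wrist_force: [-0.1, -0.3, 0.3]
gripper_width: -0.0
finger_force: 0.0
```

```bash
python3 - <<'E'
from h import *
go(587.5,152.4,275,-0.7)
E
```

```text
t 12.35 ee [602.6 153.2 287.1] yaw -0.7 z [ 0.002  0.001 -1.   ] w -0.0 F [-0.1 -0.3  0.3] ff 0.0
shift [-0.075  0.005  0.06 ] turn -0.001
```

>>> apply_moves --increments '[[0,[-0.03,0,0.018],0],[0,[-0.06,0,0.035],0],[0,[-0.078,0,0.045],0],[0,[-0.078,0,0.045],0],[0,[-0.078,0,0.045],0]]'

```text
clock: 12.85
ee_pos: [586.6, 153.0, 276.4]
tool_rot: [3.141, -0.021, 0.0]
wrist_force: [-0.2, 0.1, 1.2]
gripper_width: 0.1
finger_force: 0.0
```

>>> apply_moves --increments '[[0,[-0.004,0,0.0025],0],[0,[-0.009,0,0.005],0],[0,[-0.013,0,0.0075],0],[0,[-0.013,0,0.0075],0]]'

```text
clock: 13.25
ee_pos: [583.9, 153.1, 274.7]
tool_rot: [3.142, -0.021, -0.0]
wrist_force: [-0.1, -0.5, -0.0]
gripper_width: 0.1
finger_force: 0.0
```

>>> apply_moves --increments '[[0,[-0.004,0,0.0025],0],[0,[-0.009,0,0.005],0],[0,[-0.013,0,0.0075],0],[0,[-0.013,0,0.0075],0]]'

```text
clock: 13.65
ee_pos: [581.6, 153.1, 273.4]
tool_rot: [-3.141, 0.021, -0.001]
wrist_force: [2.5, 0.2, 1.1]
gripper_width: 0.2
finger_force: 1.3
```

>>> apply_moves --increments '[[0,[-0.004,0,0.0025],0],[0,[-0.009,0,0.005],0],[0,[-0.009,0,0.005],0]]'

```text
clock: 13.95
ee_pos: [579.5, 153.1, 272.2]
tool_rot: [3.141, -0.021, -0.0]
wrist_force: [1.8, -0.2, 0.4]
gripper_width: 0.4
finger_force: 1.2
```

>>> apply_moves --increments '[[0,[-0.004,0,0.0025],0],[0,[-0.009,0,0.005],0],[0,[-0.009,0,0.005],0]]'

```text
clock: 14.25
ee_pos: [578.6, 153.1, 271.8]
tool_rot: [-3.141, 0.021, -0.004]
wrist_force: [4.7, 0.2, 1.8]
gripper_width: -0.1
finger_force: 2.7
```

>>> apply_moves --increments '[[0,[-0.004,0,0.0025],0],[0,[-0.009,0,0.005],0],[0,[-0.009,0,0.005],0]]'

```text
clock: 14.55
ee_pos: [578.2, 153.1, 271.8]
tool_rot: [-3.14, 0.022, -0.01]
wrist_force: [9.4, 0.0, 3.7]
gripper_width: -0.2
finger_force: 4.8
```

>>> apply_moves --increments '[[0,[-0.005,0,0.0025],0],[0,[-0.013,0,0.0075],0],[0,[-0.013,0,0.0075],0]]'

```text
clock: 14.85
ee_pos: [577.7, 153.0, 271.8]
tool_rot: [-3.139, 0.023, -0.018]
wrist_force: [15.2, 0.1, 7.1]
gripper_width: 0.3
finger_force: 7.9
```

>>> apply_moves --increments '[[0,[-0.005,0,0.0025],0],[0,[-0.013,0,0.0075],0],[0,[-0.013,0,0.0075],0],[0,[-0.013,0,0.0075],0]]'

```text
clock: 15.25
ee_pos: [577.2, 153.0, 271.7]
tool_rot: [-3.138, 0.024, -0.027]
wrist_force: [19.2, -0.6, 10.7]
gripper_width: 0.3
finger_force: 11.1
```

The force climbs without further travel, so the coil looks snug. I'll back off along +x, rise clear, and check numerically.

>>> apply_moves --increments '[[0,[0.1,0,-0.055],0],[0,[0.2,0,-0.12],0],[0,[0.35,0,-0.3],0],[0,[0.5,0,-0.5],0],[0,[0.6,-0.1,-0.6],0],[0,[0.6,-0.3,-0.6],0],[0,[0.6,-0.5,-0.6],0],[0,[0.6,-0.5,-0.6],0]]'

```text
clock: 16.05
ee_pos: [689.1, 259.6, 385.6]
tool_rot: [-3.138, 0.006, 0.008]
wrist_force: [-0.7, 0.6, -0.9]
gripper_width: -0.3
finger_force: 0.0
```

```bash
python3 - <<'E'
from h import *
from workcell import env
go(600,152.4,290,-0.7)
def meas(im,n):
    h=cv2.cvtColor(im,cv2.COLOR_BGR2HSV)
    y=cv2.inRange(h,(18,110,90),(33,255,255));r=cv2.inRange(h,(0,130,60),(8,255,255))|cv2.inRange(h,(172,130,60),(179,255,255))
    for nm,m,(x0,y0,x1,y1) in(("yel",y,(300,140,345,195)if n=="scene"else(235,225,270,275)),("red",r,(295,180,335,215)if n=="scene"else(235,200,270,232))):
        z=np.zeros_like(m);z[y0:y1,x0:x1]=m[y0:y1,x0:x1];p=cv2.findNonZero(z)
        print(n,nm,None if p is None else (len(p),p.reshape(-1,2).mean(0).round(2),cv2.boundingRect(p),[np.round(v,1) for v in cv2.minAreaRect(p)]))
X=np.array([np.cos(np.pi/6),0,.5])
for n in("scene","top"):
    a=cv2.imread(f"pics/{n}0.png");meas(a,n)
    meas(cv2.imread(f"pics/after_{n}.png"),n)
    b=env.get_image(n)["color"];cv2.imwrite(f"pics/end_{n}.png",b);meas(b,n)
    P=np.array([574.8,152.4,199.1]);print("px per 5mm",proj(n,P-5*X)-proj(n,P))
E
```

```text
t 16.05 ee [689.1 259.6 385.6] yaw -0.2 z [-0.005  0.004 -1.   ] w -0.3 F [-0.7  0.6 -0.9] ff 0.0
shift [-0.441  0.539  0.478] turn 0.011
scene yel (2, array([326. , 171.5]), (326, 171, 1, 2), [array([326. , 171.5]), array([1., 0.]), np.float64(-90.0)])
scene red (392, array([311.67, 194.95]), (300, 185, 24, 21), [array([311.7, 194.8]), array([21.8, 18.6]), np.float64(11.3)])
scene yel (272, array([321.06, 172.44]), (311, 159, 18, 26), [array([320.4, 171.1]), array([14.9, 24.8]), np.float64(12.5)])
scene red (397, array([311.61, 194.94]), (300, 185, 24, 22), [array([311.6, 194.9]), array([22.2, 18.5]), np.float64(12.5)])
scene yel (332, array([319.93, 172.23]), (311, 160, 18, 25), [array([319.5, 172.1]), array([15. , 24.7]), np.float64(7.6)])
scene red (388, array([312.24, 194.42]), (301, 184, 23, 22), [array([312. , 194.4]), array([21.4, 18.8]), np.float64(11.3)])
px per 5mm [ 0.4624792  -0.48919138]
top yel (14, array([252.21, 227.64]), (250, 226, 5, 4), [array([252.3, 227.8]), array([2.8, 3.5]), np.float64(45.0)])
top red (229, array([252.66, 214.67]), (241, 210, 24, 11), [array([252.6, 214.6]), array([23.1,  9.9]), np.float64(2.9)])
top yel (40, array([246.42, 256.75]), (244, 251, 7, 10), [array([247. , 255.5]), array([6., 9.]), np.float64(0.0)])
top red None
top yel None
top red None
px per 5mm [0.03557764 2.49046671]
```

>>> apply_moves --increments '[[0,[0,-0.2,0],0],[0,[-0.1,-0.4,0],0],[0,[-0.3,-0.6,0],0],[0,[-0.5,-0.8,0],0],[0,[-0.5,-1.0,0],0],[0,[-0.5,-1.0,0],0],[0,[-0.5,-1.0,0],0]]'

```text
clock: 16.85
ee_pos: [594.3, 452.9, 386.7]
tool_rot: [3.14, -0.019, -0.001]
wrist_force: [0.5, -0.6, -0.6]
gripper_width: -0.1
finger_force: 0.0
```

```bash
python3 - <<'E'
from h import *
from workcell import env
go(600,152.4,290,-0.7)
T=env.get_image("top")["color"];cv2.imwrite("pics/fin_top.png",T);S=env.get_image("scene")["color"];cv2.imwrite("pics/fin_scene.png",S)
for n,im,roi in(("top",T,(225,200,290,275)),("scene",S,(300,140,345,195)),("top0",cv2.imread("pics/top0.png"),(225,200,290,275))):
    h=cv2.cvtColor(im,cv2.COLOR_BGR2HSV);y=cv2.inRange(h,(18,110,60),(33,255,255));r=cv2.inRange(h,(0,130,60),(8,255,255))|cv2.inRange(h,(172,130,60),(179,255,255))
    for nm,m in(("y",y),("r",r)):
        z=np.zeros_like(m);a,b,c,d=roi;z[b:d,a:c]=m[b:d,a:c];p=cv2.findNonZero(z)
        if p is not None:print(n,nm,len(p),p.reshape(-1,2).mean(0).round(2),cv2.boundingRect(p))
t0=cv2.imread("pics/top0.png")
for y in range(208,256):print(y,t0[y,247:258].mean(0).astype(int),T[y,247:258].mean(0).astype(int), T[y,242],T[y,262])
M=np.array([515,153.3,184.5]);X=np.array([.866,0,.5]);Z=np.array([-.5,0,.866]);Y=np.array([0,1,0])
for x,y,z,in((2,13,45),(2,-13,45),(10,0,45),(-6,0,45),(17,0,5),(-13,0,5)):print((x,y,z),proj("top",M+x*X+y*Y+z*Z).round(1),proj("scene",M+x*X+y*Y+z*Z).round(1))
E
```

```text
t 16.85 ee [594.3 452.9 386.7] yaw -0.7 z [-0.001 -0.001 -1.   ] w -0.1 F [ 0.5 -0.6 -0.6] ff 0.0
shift [0.047 1.501 0.486] turn 0.0
top y 346 [251.79 248.54] (244, 229, 17, 32)
top r 94 [253.2  219.65] (241, 213, 24, 10)
scene y 320 [320.12 172.05] (311, 160, 18, 25)
scene r 180 [312.04 190.17] (302, 185, 22, 10)
top0 y 15 [252.2 227.8] (250, 226, 5, 5)
top0 r 229 [252.66 214.67] (241, 210, 24, 11)
208 [83 88 92] [74 79 84] [ 99 113 121] [59 67 73]
209 [56 59 65] [75 80 84] [ 99 113 121] [80 91 97]
210 [20 22 67] [73 78 82] [101 115 124] [105 120 128]
211 [14 16 68] [62 66 69] [100 114 122] [106 121 129]
212 [16 18 69] [43 46 64] [55 64 85] [ 81  92 107]
213 [18 19 70] [17 19 58] [34 38 66] [27 30 60]
214 [18 20 69] [14 15 57] [25 28 61] [10 11 55]
215 [18 20 68] [16 18 59] [26 29 61] [16 18 59]
216 [17 19 72] [16 17 59] [20 22 56] [17 15 58]
217 [ 25  28 108] [16 17 58] [17 20 55] [15 18 58]
218 [ 27  31 122] [16 18 57] [16 19 56] [16 18 59]
219 [ 27  30 121] [16 17 58] [12 13 55] [16 18 60]
220 [18 18 41] [20 22 81] [17 18 75] [18 20 74]
221 [21 19 16] [19 22 79] [19 22 76] [18 19
[... 1272 characters left out ...]
72 89] [77 81 86] [54 56 60]
248 [84 88 94] [25 70 87] [109 115 120] [58 59 64]
249 [100 105 112] [26 72 89] [112 120 128] [75 78 83]
250 [89 93 98] [26 72 89] [115 121 131] [74 78 83]
251 [71 74 78] [25 70 87] [115 121 130] [68 71 77]
252 [105 112 120] [27 74 92] [123 129 139] [73 76 82]
253 [117 126 136] [ 41 116 144] [132 140 151] [78 82 89]
254 [119 126 137] [ 46 131 164] [134 140 152] [77 81 88]
255 [118 126 137] [ 47 134 168] [132 139 151] [74 78 85]
(2, 13, 45) [244.  256.9] [328.6 161.4]
(2, -13, 45) [258.7 256.9] [316.2 159. ]
(10, 0, 45) [251.3 252.9] [321.8 160.7]
(-6, 0, 45) [251.4 260.9] [323.  159.7]
(17, 0, 5) [252.1 239.2] [317.7 180.5]
(-13, 0, 5) [252.4 253.7] [320.2 178.1]
```

```bash
python3 -c "
from workcell import env
print(env.job_done())"
```

```text
the job is handed in; nothing more can be done
None
```

The gauge is standing in the gap with its shoulder on the rim, and the coil is pushed in behind it to a gap of about 4.5 mm by my image measurement. I handed the job in at about 17 s; no verdict came back.

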